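# Close the grinding jars with their own lids

### The arm

A 6-joint arm with a two-finger parallel gripper is mounted at the origin on a cart in front of the work surface, level with it; the furniture and walls round the work are solid. World frame = base frame: x ahead of the robot, y to its left, z up, the work surface at z = 0. Lengths are in m, angles in rad, forces in N, time in s.
With the tool pointing down it reaches from about 0.3 to 0.825 m from the base axis. Payload 5.4 kg.
Tool frame: the origin (TCP) lies at the very end of the fingers, on their centre line; the grasp point (between the pads) lies 19 mm behind it (ctrl.grasp_offset is the z of the grasp point in the tool frame, in m); z points along the fingers, y is the line along which they close (so a half turn about z gives the same grasp; the last joint's range is limited). The gripper opens to 92 mm and grips with 3 to 60 N. Pads are 20 mm wide; open, the fingers measure 128 mm over their backs; the gripper's body (75 mm by 189 mm) begins 69 mm behind the grasp point.
Start: joints at [-1.395, 0.158, 1.597, -0, 1.386, -0.21], TCP at [0.216, -0.533, 0.215] pointing down, gripper open.
Joint ranges: [-2.91, 2.91], [-0.94, 2.29], [0.18, 2.7], [-1.29, 4.43], [0.17, 2.64], [-3, 3]. Speed limits (rad/s): [2.57, 2.57, 3.14, 3.14, 3.14, 3.14].

### API

Orientations are given as [roll, pitch, yaw] about the fixed x, y, z axes, in that order (R = Rz(yaw) Ry(pitch) Rx(roll)).
In Python, from plant import ctrl gives the robot as it stands. The module is installed in compiled form; this text tells all that it offers.
- The arm moves only by the tool step_arm, never from a script. Its argument "commands" is a list of rows, each a list of 3 entries, a list of its own where there are three numbers: the opening, from 0 (shut) to 1 (fully open), then the shift along the tool's x, y, z in m, then the turn about the tool's z in degrees. A call has 1 to 5 rows; each row is the pose to reach, as a shift and turn from the pose commanded when the call began, along the tool's axes at that moment; what a row does not reach only later rows make up. A row lasts 1/10 s, in which the tool goes at most 50 mm and 8.59 degrees, less where a joint would pass 70% of its speed; a pose out of reach is approached as far as the arm can. A call with a gripper value outside its range is refused whole. The fingers move at their own pace and stop on an object; "newtons" is the grip in N (left out, the last holds). Time passes only in rows, so rows that repeat a pose let the fingers close. It gives the time, the measured TCP pose, the force, the opening and the grip force at its end, in the units of the state.
- ctrl.state(): the state, without advancing time (a new reading comes with each control period).
- ctrl.camera(name): name is "scene" or "side" or "wrist"; returns a dict with "frame" (400x640x3 uint8, red, green, blue), "camera_matrix" (3x3 intrinsics, pixels), "k1" (the pictures are not rectified: a ray, as slopes to the right and down, at radius r is drawn at 1 + k1 r^2 times it, then the intrinsics apply), "R" (3x3) and "t" (3): a world point X has camera coordinates R X + t; the wrist camera has in their place "hand_eye" (4x4, takes a point from camera to tool coordinates, whose origin is the TCP and whose axes are the flange's). Camera axes: x right, y down, z forward; pixel columns grow to the right and rows downward; lengths in m; the calibration is good to about 2 mm. A picture is of the moment at which its call begins: read the wrist's pose just before it. There is no depth.
- ctrl.hand_in(): hands the job in; it is judged then, once.
The state is a dict: "clock": time; "joint_positions": joint angles; "qd": joint speeds; "joint_efforts": joint torques, N m; "position": TCP position; "tcp_rot": TCP orientation; "force": force on the tool from outside, world axes, zero at the start; "moment": the same for the moment, N m; "gripper_width": finger opening in m; "grasp_force": force on a finger pad.
Only numpy, scipy, OpenCV 4.12 (cv2) and the standard library are available. Lean on these libraries where they do the work, as an engineer would, in place of code of your own. Each camera call takes 0.05 s, during which the arm holds its last target. There are 200 camera calls.

### The job

Close the three open steel grinding jars: put on each the knobbed lid that fits it by size, pressed or dropped fully home so that its flange lies flat on the rim all round. Leave the jars standing where they are, and do not move the widest lid, which fits none of them, or the dish, tape roll and vial nearby.

Things in the scene. Friction and masses are not known exactly. Their poses are not given: they have to be found in the camera images.
- jar_small: The small one of three open steel grinding jars, loose but heavy (0.5 to 0.6 kg), standing upright: outer diameter 50 mm, bore 40 mm, wall 5 mm, height 36 mm, dark inner floor 6 mm up. Origin at the centre of its underside, z up.
- jar_medium: The medium one of three open steel grinding jars, loose but heavy (0.5 to 0.6 kg), standing upright: outer diameter 62 mm, bore 52 mm, wall 5 mm, height 36 mm, dark inner floor 6 mm up. Origin at the centre of its underside, z up.
- jar_large: The large one of three open steel grinding jars, loose but heavy (0.5 to 0.6 kg), standing upright: outer diameter 74 mm, bore 64 mm, wall 5 mm, height 36 mm, dark inner floor 6 mm up. Origin at the centre of its underside, z up.
- lid_small: The lid of the small jar: loose steel flange 52 mm across, tapered plug below (36 mm across at the flange, 27 mm at its foot), black upright knob on top, 22 mm across. Lies plug down. Origin: centre of the plug's foot; flange 10 to 15 mm, knob 15 to 43 mm above it, z up. Seated, the flange rests on the rim: origin 26 mm above the jar's, 2 mm play all round. 0.05 to 0.13 kg.
- lid_medium: The lid of the medium jar: loose steel flange 64 mm across, tapered plug below (48 mm across at the flange, 39 mm at its foot), black upright knob on top, 22 mm across. Lies plug down. Origin: centre of the plug's foot; flange 10 to 15 mm, knob 15 to 43 mm above it, z up. Seated, the flange rests on the rim: origin 26 mm above the jar's, 2 mm play all round. 0.05 to 0.13 kg.
- lid_large: The lid of the large jar: loose steel flange 76 mm across, tapered plug below (60 mm across at the flange, 51 mm at its foot), black upright knob on top, 22 mm across. Lies plug down. Origin: centre of the plug's foot; flange 10 to 15 mm, knob 15 to 43 mm above it, z up. Seated, the flange rests on the rim: origin 26 mm above the jar's, 2 mm play all round. 0.05 to 0.13 kg.
- lid_spare: The fourth and widest lid, which fits none of the jars and stays where it lies: loose steel flange 88 mm across, tapered plug below (72 mm across at the flange, 63 mm at its foot), black upright knob on top, 22 mm across. Lies plug down. Origin: centre of the plug's foot; flange 10 to 15 mm, knob 15 to 43 mm above it, z up.
- petri_dish: Bystander: round clear glass dish with its lid on, 62 mm across, 14 mm high, at the left of the work. Origin at the centre of its underside.
- tape_roll: Bystander: roll of brown tape lying flat, 92 mm across, 48 mm high, at the right of the work. Origin at the centre of its underside.
- vial: Bystander: small upright sample vial with a pale cap, 23 mm across, 51 mm high, at the back left of the work. Origin at the centre of its underside.

How it is judged:
At the end, for the whole second after the job is handed in: Each of the three jars stands upright within 40 mm of where it stood and carries its own lid, concentric within 5 mm, level within 0.08 rad and fully down (lid origin 23 to 29 mm above the jar's underside), released and at rest; the widest lid is within 20 mm of where it lay (horizontal distance between lid_small and jar_small below 0.005 m and z of lid_small in the frame of jar_small between 0.023 and 0.029 m and angle between each of lid_small, jar_small, lid_medium, jar_medium, lid_large, jar_large's own z axis and vertical below 0.08 rad and distance of each of jar_small, jar_medium, jar_large from where it was at the start of the episode below 0.04 m and linear speed of each of lid_small, lid_medium, lid_large below 0.02 m/s and horizontal distance between lid_medium and jar_medium below 0.005 m and z of lid_medium in the frame of jar_medium between 0.023 and 0.029 m and horizontal distance between lid_large and jar_large below 0.005 m and z of lid_large in the frame of jar_large between 0.023 and 0.029 m and distance of lid_spare from where it was at the start of the episode below 0.02 m); the robot touches nothing.
It fails at once if a jar is pushed over (angle between any of jar_small, jar_medium, jar_large's own z axis and vertical above 0.35 rad).
It fails at once if the spare lid is moved (distance of lid_spare from where it was at the start of the episode above 0.03 m).
It fails at once if the petri dish is disturbed (distance of petri_dish from where it was at the start of the episode above 0.03 m).
It fails at once if the tape roll is disturbed (distance of tape_roll from where it was at the start of the episode above 0.03 m).
It fails at once if the vial is disturbed (distance of vial from where it was at the start of the episode above 0.03 m).
It also fails if it takes over 77 s, if anything falls off the work surface, if the arm or the gripper's body presses on something with over 40 N, if the wrist force passes 120 N, or if a joint passes its speed limit or range.

## Working session

There is one attempt and no reset: what is moved stays moved. The work goes in short steps, Python scripts to look and compute and a tool call to move; the robot and the scene stay as the last step left them, time stands still between calls to the robot, and variables do not carry over. Pictures are saved under pics/ and viewed, at most 14 in all, crops included, and the job is handed in when it is done.

Besides the shell and the picture viewer there is one more tool, called after "Call:" as name(argument=value, ...), one argument or row to a line, values as JSON. step_arm: Moves the arm, as the interface text tells. Its arguments: {"type":"object","properties":{"commands":{"type":"array","items":{"type":"array"}},"newtons":{"type":"number"}},"required":["commands"]}

```bash
mkdir -p pics; cat > h.py <<'E'
import numpy as np, cv2
from plant import ctrl
from scipy.spatial.transform import Rotation as Ro
def cam(name,save=None):
    s=ctrl.state(); c=ctrl.camera(name)
    if save: cv2.imwrite('pics/'+save,c['frame'][:,:,::-1])
    if name=='wrist':
        T=np.eye(4); T[:3,:3]=Ro.from_euler('xyz',s['tcp_rot']).as_matrix() if np.size(s['tcp_rot'])==3 else np.array(s['tcp_rot']); T[:3,3]=s['position']
        M=T@np.array(c['hand_eye']); Rc=M[:3,:3]; o=M[:3,3]
    else:
        R=np.array(c['R']); Rc=R.T; o=-R.T@np.array(c['t'])
    c['Rc']=Rc; c['o']=o; return c
def ray(c,uv):
    k=np.array([c['k1'],0,0,0,0],float)
    p=cv2.undistortPoints(np.array(uv,float).reshape(-1,1,2),np.array(c['camera_matrix']),k)[:,0]
    # undistort
    d=np.c_[p,np.ones(len(p))]@c['Rc'].T
    return d
def plane(c,uv,z):
    d=ray(c,uv); return c['o']+d*((z-c['o'][2])/d[:,2])[:,None]
def proj(c,X):
    X=(np.atleast_2d(X)-c['o'])@c['Rc']
    x=X[:,:2]/X[:,2:]; r2=(x**2).sum(1,keepdims=True); x=x*(1+c['k1']*r2)
    K=np.array(c['camera_matrix']); return x*[K[0,0],K[1,1]]+[K[0,2],K[1,2]]
E
python3 - <<'E'
from h import *
for n in ['scene','side','wrist']:
    c=cam(n,n+'0.png'); print(n,c['o'].round(3),c['Rc'][:,2].round(2),np.array(c['camera_matrix']).round(0).tolist(),c['k1'])
print(ctrl.state(),ctrl.grasp_offset)
print(c['hand_eye'])
E
```

```text
scene [-0.083 -0.7    1.167] [ 0.46  0.46 -0.76] [[390.0, 0.0, 322.0], [0.0, 390.0, 198.0], [0.0, 0.0, 1.0]] 0.02278902612755662
side [0.612 0.878 0.735] [-0.03 -0.79 -0.61] [[377.0, 0.0, 311.0], [0.0, 377.0, 195.0], [0.0, 0.0, 1.0]] -0.0657314709769789
wrist [ 0.291 -0.504  0.383] [-0.26 -0.11 -0.96] [[313.0, 0.0, 318.0], [0.0, 313.0, 203.0], [0.0, 0.0, 1.0]] 1.407876416562087e-05
{'clock': 0.15, 'joint_positions': array([-1.39508470e+00,  1.58874166e-01,  1.59794965e+00, -6.77188942e-06,
        1.38619542e+00, -2.10130315e-01]), 'qd': array([ 0.00122718, -0.00171848, -0.00464349,  0.00080263,  0.00170451,
        0.00069079]), 'joint_efforts': array([ 2.51535621e-04, -3.85919774e+01, -3.22433174e+01,  7.02584395e-02,
        3.51614831e-02, -8.26601149e-05]), 'position': array([ 0.21627047, -0.53225315,  0.21385867]), 'tcp_rot': array([-3.14019606e+00, -2.91058037e-04,  3.85842990e-01]), 'force': array([-0.67768926, -0.80333439, -0.11574127]), 'moment': array([-0.08261806,  0.0572494 ,  0.02941553]), 'grasp_force': 0.0, 'gripper_width': 0.09214670306567228} -0.0187
[[-3.08764607e-04 -9.58882122e-01 -2.83804475e-01  8.02472776e-02]
 [ 9.99999696e-01 -4.99376246e-04  5.99280335e-04  1.36948641e-03]
 [-7.16364413e-04 -2.83804204e-01  9.58881985e-01 -1.69320341e-01]
 [ 0.00000000e+00  0.00000000e+00  0.00000000e+00  1.00000000e+00]]
```

View pics/scene0.png

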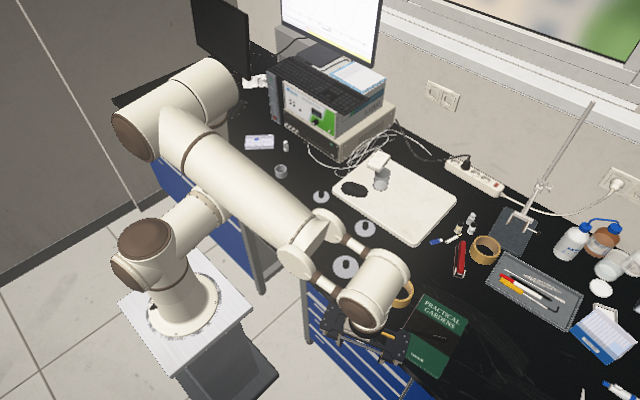

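View pics/side0.png

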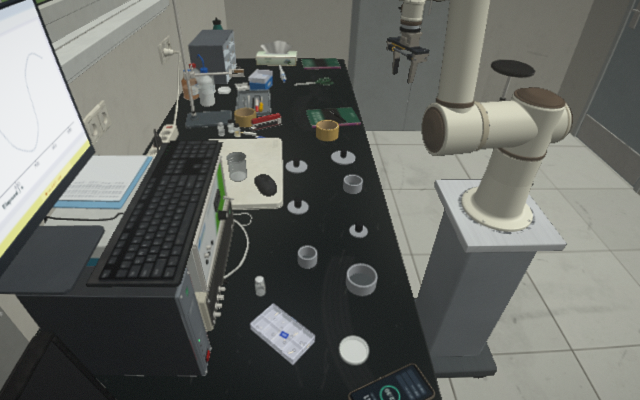

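The side view shows the lids at about (296,167), (343,157), (298,207) and (358,231). The jars are at (353,184), (307,257) and (361,279), the vial at (260,285), the dish at (354,350) and the tape roll at (327,130). Next I'll measure sizes on the side view.

```bash
cat > m.py <<'E'
from h import *
c=cam('side'); f=c['frame']; g=f.max(2)
m=(g>70).astype(np.uint8)
for nm,(u,v),z in [('lidA',(296,167),.015),('lidB',(343,157),.015),('lidC',(298,207),.015),('lidD',(358,231),.015),('jarA',(353,184),.036),('jarB',(307,257),.036),('jarC',(361,279),.036),('tape',(327,130),.048),('vial',(260,285),.051),('dish',(354,350),.014)]:
    n,l,st,ce=cv2.connectedComponentsWithStats(m)
    w=l[v-20:v+20,u-20:u+20]; ids=[i for i in np.unique(w) if i and st[i,4]>25 and st[i,2]<70]
    if not ids: print(nm,'none'); continue
    i=max(ids,key=lambda i:st[i,4]-30*np.hypot(*(ce[i]-[u,v])))
    ys,xs=np.where(l==i); 
    P=plane(c,np.c_[xs,ys],z)[:,:2]
    (cx,cy),r=cv2.minEnclosingCircle(P.astype(np.float32))
    # width across in image rows
    L,R=xs.min()-.5,xs.max()+.5; yl=ys[xs==xs.min()].min(); yr=ys[xs==xs.max()].min()
    q=plane(c,[[L,yl],[R,yr]],z)
    print(nm,st[i].tolist(),'circle',round(cx,4),round(cy,4),'d',round(2*r*1000,1),'width',round(np.linalg.norm(q[0]-q[1])*1000,1),'mid',q.mean(0).round(3)[:2])
E
python3 m.py
```

```text
lidA [285, 160, 23, 13, 212] circle 0.6218 -0.2166 d 84.8 width 79.8 mid [ 0.623 -0.222]
lidB [331, 150, 25, 15, 254] circle 0.4562 -0.2758 d 98.4 width 90.8 mid [ 0.454 -0.288]
lidC [287, 200, 22, 15, 216] circle 0.6178 0.0041 d 70.5 width 66.3 mid [ 0.618 -0.003]
lidD [349, 224, 19, 14, 158] circle 0.4472 0.1102 d 56.5 width 53.4 mid [0.447 0.102]
jarA [343, 174, 20, 20, 337] circle 0.4433 -0.0854 d 106.2 width 65.7 mid [ 0.441 -0.111]
jarB [298, 245, 20, 24, 394] circle 0.5917 0.2257 d 79.4 width 51.3 mid [0.592 0.208]
jarC [346, 263, 32, 33, 851] circle 0.4662 0.2984 d 99.2 width 76.7 mid [0.464 0.285]
tape [307, 107, 54, 34, 908] circle 0.4642 -0.4844 d 318.1 width 240.3 mid [ 0.474 -0.54 ]
vial [250, 303, 66, 62, 2167] circle 0.6484 0.4469 d 147.7 width 139.8 mid [0.648 0.441]
dish [338, 335, 32, 30, 735] circle 0.5005 0.4675 d 67.7 width 66.2 mid [0.501 0.466]
```

Sizes settle which is which:

| Object | Size | Position (m) |
|---|---|---|
| lid_large | 80 mm | (0.622, -0.22) |
| lid_spare | 91 mm | (0.455, -0.28) |
| lid_medium | 66 mm | (0.618, 0.0) |
| lid_small | 53 mm | (0.447, 0.105) |
| jar_medium | 66 mm | (0.442, -0.10) |
| jar_small | 51 mm | (0.592, 0.21) |
| jar_large | 77 mm | (0.465, 0.29) |

Next I'll move over the middle and look with the wrist camera.

```bash
cat > t.py <<'E'
import sys
from h import *
def shift(x,y,z):
    s=ctrl.state(); R=Ro.from_euler('xyz',s['tcp_rot']).as_matrix()
    print('t',round(s['clock'],2),'pos',np.round(s['position'],4),'shift mm',(R.T@(np.array([x,y,z])-s['position'])*1000).round(1),'F',np.round(s['force'],1),'w',round(s['gripper_width'],4))
if __name__=='__main__': 
    a=list(map(float,sys.argv[1:])); shift(*a)
E
python3 t.py .53 -.03 .215
```

```text
t 0.2 pos [ 0.2163 -0.5324  0.214 ] shift mm [ 479.7 -347.4   -0.5] F [0.3 0.1 0. ] w 0.0921
```

Call:
step_arm(
  commands=[
    [0.5,[0.04,-0.03,0],0],
    [0.5,[0.08,-0.06,0],0],
    [0.5,[0.12,-0.09,0],0],
    [0.5,[0.16,-0.116,0],0],
    [0.5,[0.2,-0.145,0],0],
  ],
  newtons=20,
)

```text
clock: 0.7
position: [0.3478, -0.3215, 0.2146]
tcp_rot: [3.141, -0.0, 0.385]
force: [0.4, 0.3, 0.1]
gripper_width: 0.0539
grasp_force: 0.0
```

Call:
step_arm(
  commands=[
    [0.5,[0.04,-0.03,0],0],
    [0.5,[0.08,-0.06,0],0],
    [0.5,[0.12,-0.09,0],0],
    [0.5,[0.16,-0.116,0],0],
    [0.5,[0.2,-0.145,0],0],
  ],
)

```text
clock: 1.2
position: [0.4786, -0.1117, 0.2147]
tcp_rot: [3.141, -0.0, 0.386]
force: [0.4, 0.4, 0.4]
gripper_width: 0.0462
grasp_force: 0.0
```

Call:
step_arm(
  commands=[
    [0.5,[0.04,-0.03,0],0],
    [0.5,[0.08,-0.057,0],0],
    [0.5,[0.08,-0.057,0],0],
    [0.5,[0.08,-0.057,0],0],
    [0.5,[0.08,-0.057,0],0],
  ],
)

```text
clock: 1.7
position: [0.5301, -0.0313, 0.2144]
tcp_rot: [3.142, 0.001, 0.385]
force: [-0.5, -1.0, 0.6]
gripper_width: 0.0459
grasp_force: 0.0
```

```bash
python3 t.py .53 -.03 .215; python3 -c "
from h import *
c=cam('wrist','w1.png')
for n,p in dict(lidL=(.622,-.217,.015),spare=(.456,-.28,.015),lidM=(.618,.003,.015),lidS=(.447,.105,.015),jarM=(.442,-.1,.036),jarS=(.592,.21,.036),jarL=(.465,.288,.036)).items(): print(n,proj(c,p).round())"
```

```text
t 1.7 pos [ 0.5301 -0.0313  0.2144] shift mm [ 0.4 -1.2 -0.6] F [-0.5 -1.   0.6] w 0.0459
lidL [[491. 167.]]
spare [[467. 297.]]
lidM [[318.  97.]]
lidS [[188. 201.]]
jarM [[342. 269.]]
jarS [[117.  40.]]
jarL [[ 21. 130.]]
```

View pics/w1.png

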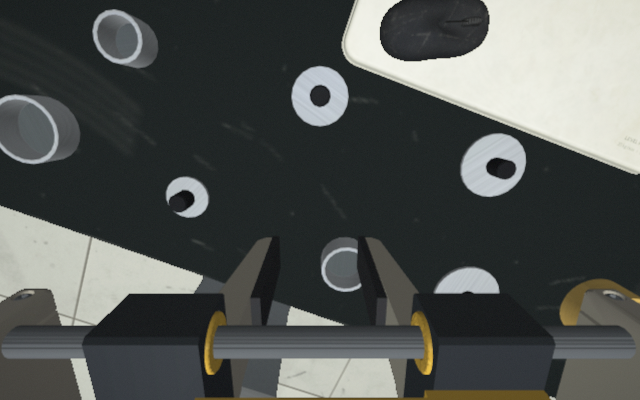

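The wrist view matches the side estimates: lid_medium (320,96), lid_large (493,165), lid_small (187,197), jar_small (120,38), jar_large (28,130), jar_medium (343,268, partly behind a finger), spare lid (468,290). I'll measure these by fitting circles.

```bash
cat > w.py <<'E'
from h import *
from scipy.optimize import least_squares
# guess pos, plane z, radius, threshold
G=dict(lidL=(.622,-.217,.015,38),lidM=(.618,.003,.015,32),lidS=(.447,.105,.015,26),jarM=(.442,-.1,.036,31),jarS=(.592,.21,.036,25),jarL=(.465,.288,.036,37))
def meas(c,n,th=None,win=1.5,guess=None):
    x,y,z,r=G[n]
    if guess is not None: x,y=guess
    g=c['frame'].min(2); th=th or (140 if n[0]=='l' else 165)
    a=np.linspace(0,6.28,40); q=proj(c,np.c_[x+win*r/1000*np.cos(a),y+win*r/1000*np.sin(a),np.full(40,z)])
    M=np.zeros(g.shape,np.uint8); cv2.fillPoly(M,[q.astype(np.int32)],1)
    b=((g>th)&(M>0)).astype(np.uint8); k,l,st,_=cv2.connectedComponentsWithStats(b)
    if k<2: return None
    i=1+st[1:,4].argmax(); cs,_=cv2.findContours((l==i).astype(np.uint8),cv2.RETR_EXTERNAL,cv2.CHAIN_APPROX_NONE)
    h=cv2.convexHull(max(cs,key=len))[:,0].astype(float)
    P=plane(c,h,z)[:,:2]
    s=least_squares(lambda p:np.hypot(*(P-p[:2]).T)-p[2],[*P.mean(0),r/1000],loss='soft_l1',f_scale=.0007)
    return s.x[:2].round(4),'d %.1f (want %d) rms %.2f'%(s.x[2]*2000,2*r,1000*np.sqrt(np.mean((np.hypot(*(P-s.x[:2]).T)-s.x[2])**2))),len(h)
if __name__=='__main__':
    import sys
    c=cam('wrist')
    for n in sys.argv[1:] or G: print(n,meas(c,n))
E
python3 w.py; python3 t.py .618 .003 .12
```

```text
lidL (array([ 0.6245, -0.2185]), 'd 74.8 (want 76) rms 0.25', 33)
lidM (array([0.6192, 0.0015]), 'd 62.6 (want 64) rms 0.11', 31)
lidS (array([0.4506, 0.1077]), 'd 50.4 (want 52) rms 0.19', 25)
jarM (array([ 0.4427, -0.1046]), 'd 58.5 (want 62) rms 0.50', 22)
jarS (array([0.5945, 0.21  ]), 'd 46.9 (want 50) rms 0.17', 31)
jarL (array([0.4664, 0.285 ]), 'd 70.6 (want 74) rms 0.21', 29)
t 1.8 pos [ 0.53   -0.0318  0.2146] shift mm [94.6  0.7 94.6] F [ 0.7  0.1 -0.4] w 0.0461
```

Call:
step_arm(
  commands=[
    [0.5,[0.035,0.001,0.03],0],
    [0.5,[0.07,0.002,0.06],0],
    [0.5,[0.095,0.003,0.095],0],
    [0.5,[0.095,0.003,0.12],0],
    [0.5,[0.095,0.003,0.12],0],
  ],
)

```text
clock: 2.3
position: [0.6163, 0.0019, 0.0899]
tcp_rot: [-3.137, 0.008, 0.384]
force: [-0.8, 0.7, 0.3]
gripper_width: 0.0458
grasp_force: 0.0
```

```bash
python3 w.py lidM; python3 t.py .6192 .0015 .021
```

```text
lidM (array([0.6197, 0.0016]), 'd 62.8 (want 64) rms 0.13', 33)
t 2.35 pos [0.6179 0.0016 0.0929] shift mm [ 1.5  0.7 71.9] F [ 0.5 -0.7  0.9] w 0.0458
```

Call:
step_arm(
  commands=[
    [0.5,[0.001,0,0.04],0],
    [0.5,[0.001,0,0.06],0],
    [0.5,[0.001,0,0.073],0],
    [0.5,[0.001,0,0.073],0],
    [0,[0.001,0,0.073],0],
  ],
)

```text
clock: 2.85
position: [0.6218, 0.0021, 0.0236]
tcp_rot: [3.14, -0.002, 0.385]
force: [0.4, 0.1, -0.1]
gripper_width: 0.0397
grasp_force: 0.0
```

Call:
step_arm(
  commands=[
    [0,[0,0,0],0],
    [0,[0,0,0],0],
    [0,[0,0,0],0],
    [0,[0,0,0],0],
    [0,[0,0,0],0],
  ],
)

```text
clock: 3.35
position: [0.6215, 0.0026, 0.023]
tcp_rot: [3.141, -0.002, 0.386]
force: [-0.9, 0.1, 4.9]
gripper_width: 0.0212
grasp_force: 20.0
```

Call:
step_arm(
  commands=[
    [0,[0,0,-0.02],0],
    [0,[0,0,-0.05],0],
    [0,[0,0,-0.08],0],
    [0,[0,0,-0.08],0],
    [0,[0,0,-0.08],0],
  ],
)

```text
clock: 3.85
position: [0.6207, 0.0027, 0.1016]
tcp_rot: [3.141, -0.001, 0.386]
force: [0.3, 0.0, -1.5]
gripper_width: 0.0209
grasp_force: 20.0
```

```bash
python3 t.py .4427 -.1046 .1; python3 -c "
from h import *
cam('wrist','w2.png')"
```

```text
t 3.85 pos [0.6207 0.0027 0.1016] shift mm [-205.3   32.4    1.5] F [ 0.3  0.  -1.5] w 0.0209
```

View pics/w2.png

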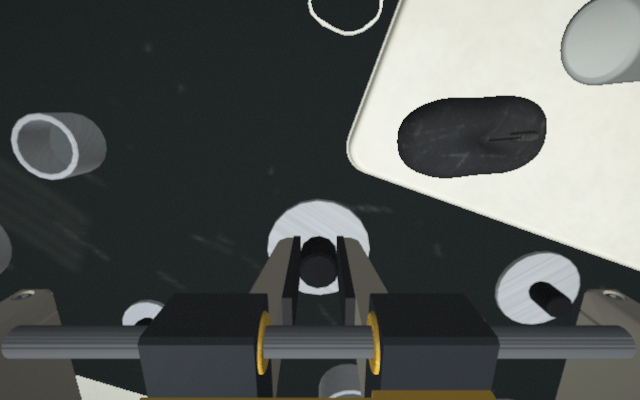

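The lid is held upright, with its knob between the fingers at (318,262). I'll go just short of the medium jar, measure it clear of the fingers, and get the lid's offset in the grip.

Call:
step_arm(
  commands=[
    [0,[-0.045,0.006,0],0],
    [0,[-0.09,0.012,0],0],
    [0,[-0.135,0.018,0],0],
    [0,[-0.18,0.024,0],0],
    [0,[-0.22,0.032,0],0],
  ],
)

```text
clock: 4.4
position: [0.4254, -0.1092, 0.0993]
tcp_rot: [-3.138, 0.003, 0.386]
force: [-0.1, -1.0, -0.4]
gripper_width: 0.0211
grasp_force: 20.0
```

Call:
step_arm(
  commands=[
    [0,[-0.04,0,0],0],
    [0,[-0.07,0,0],0],
    [0,[-0.07,0,0],0],
    [0,[-0.07,0,0],0],
    [0,[-0.07,0,0],0],
  ],
)

```text
clock: 4.9
position: [0.3642, -0.1356, 0.1011]
tcp_rot: [-3.141, 0.0, 0.386]
force: [-0.4, 0.1, -1.0]
gripper_width: 0.0209
grasp_force: 20.0
```

```bash
cat > held.py <<'E'
import sys
from w import *
from t import shift
lid,jar,zg=sys.argv[1],sys.argv[2],float(sys.argv[3])
s=ctrl.state(); p=s['position']; G[lid]=(p[0],p[1],p[2]-zg+.015,G[lid][3])
c=cam('wrist',sys.argv[4] if len(sys.argv)>4 else None)
L=meas(c,lid,win=1.15); J=meas(c,jar,win=1.35); print(L,J)
R=Ro.from_euler('xyz',s['tcp_rot']).as_matrix()
print('lid off tool mm',(R.T@np.r_[L[0]-p[:2],0]*1000).round(1), 'jar off tool mm',(R.T@np.r_[J[0]-p[:2],0]*1000).round(1),'tcp z',p[2].round(4))
E
python3 held.py lidM jarM .023 w3.png
```

```text
(array([ 0.3619, -0.1389]), 'd 65.3 (want 64) rms 0.74', 24) (array([ 0.4421, -0.1054]), 'd 60.4 (want 62) rms 0.09', 39)
lid off tool mm [-3.4  2.2 -0. ] jar off tool mm [83.5  1.4 -0. ] tcp z 0.1011
```

View pics/w3.png

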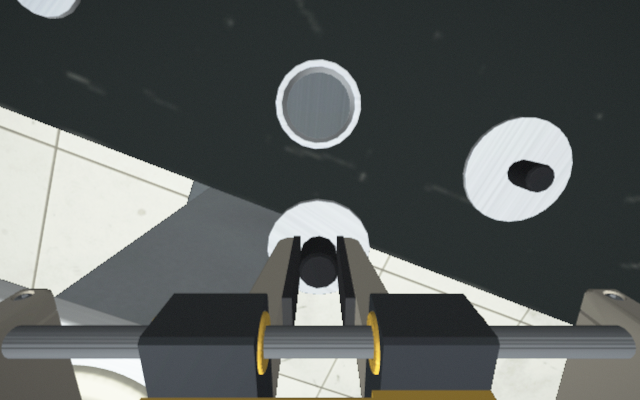

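The jar at (318,104) is centred on the lid's column, so the y offset is about 0. In x I need about 86 mm forward. (The lid's right edge runs into the pale floor in this picture, so I use its offset from the grasp.)

Call:
step_arm(
  commands=[
    [0,[0.04,0,0],0],
    [0,[0.075,0,0],0],
    [0,[0.086,0,0],0],
    [0,[0.086,0,0],0],
    [0,[0.086,0,0.02],0],
  ],
)

```text
clock: 5.45
position: [0.4452, -0.1045, 0.0833]
tcp_rot: [3.138, -0.002, 0.387]
force: [0.6, -0.0, -1.1]
gripper_width: 0.021
grasp_force: 20.0
```

Call:
step_arm(
  commands=[
    [0,[0,0,0.01],0],
    [0,[0,0,0.02],0],
    [0,[0,0,0.027],0],
    [0,[0,0,0.031],0],
    [0,[0,0,0.031],0],
  ],
)

```text
clock: 5.95
position: [0.4432, -0.1036, 0.0502]
tcp_rot: [-3.141, 0.001, 0.386]
force: [-0.8, -0.0, -1.4]
gripper_width: 0.0211
grasp_force: 20.0
```

```bash
python3 t.py .4421 -.1054 .049; python3 -c "
from h import *
cam('wrist','w4.png')"
```

```text
t 5.95 pos [ 0.4432 -0.1036  0.0502] shift mm [-1.7  1.2  1.2] F [-0.8 -0.  -1.4] w 0.0211
```

View pics/w4.png

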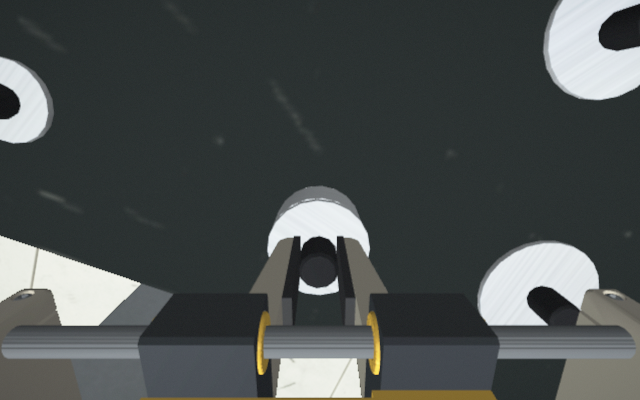

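The lid sits over the jar, and what shows above it in the picture is the jar's front wall. It is about 1 mm off the rim, so I'll lower a little, release and rise.

Call:
step_arm(
  commands=[
    [0,[0,0,0.002],0],
    [0,[0,0,0.002],0],
    [0.5,[0,0,0.002],0],
    [0.5,[0,0,0.002],0],
    [0.5,[0,0,0.002],0],
  ],
)

```text
clock: 6.5
position: [0.4437, -0.1037, 0.0488]
tcp_rot: [3.141, -0.0, 0.386]
force: [-0.3, 0.3, -0.7]
gripper_width: 0.0429
grasp_force: 0.0
```

Call:
step_arm(
  commands=[
    [0.5,[0,0,0],0],
    [0.5,[0,0,-0.02],0],
    [0.5,[0,0,-0.06],0],
    [0.5,[0,0,-0.1],0],
    [0.5,[0,0,-0.1],0],
  ],
)

```text
clock: 7.0
position: [0.4473, -0.1056, 0.1545]
tcp_rot: [3.133, -0.007, 0.386]
force: [0.7, 0.0, 0.1]
gripper_width: 0.046
grasp_force: 0.0
```

```bash
cat > chk.py <<'E'
import sys
from w import *
lid=sys.argv[1]; x,y=map(float,sys.argv[2:4])
G[lid]=(x,y,.041,G[lid][3])
print(meas(cam('wrist'),lid,win=1.25))
E
python3 chk.py lidM .4421 -.1054; python3 t.py .6245 -.2185 .1
python3 -c "
from h import *
c=cam('side'); f=c['frame'][140:320,260:420,::-1]; cv2.imwrite('pics/s1.png',cv2.resize(f,None,fx=4,fy=3.3))"
```

```text
(array([ 0.4426, -0.106 ]), 'd 63.2 (want 64) rms 0.14', 31)
t 7.05 pos [ 0.4457 -0.1048  0.1516] shift mm [122.6 172.4  53. ] F [-0.7  0.5  0.4] w 0.046
```

View pics/s1.png

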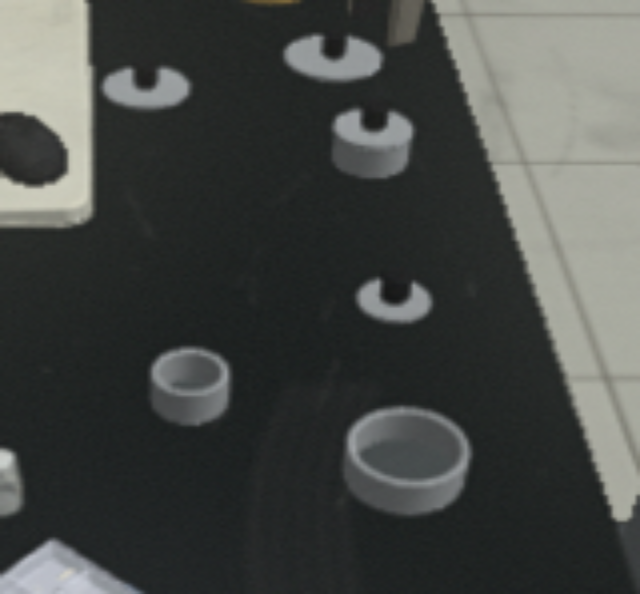

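The medium lid is seated flat and within 1 mm of the jar's centre. Next is the large lid.

Call:
step_arm(
  commands=[
    [0.5,[0.025,0.035,0],0],
    [0.5,[0.05,0.07,0],0],
    [0.5,[0.075,0.105,0],0],
    [0.5,[0.1,0.14,0.02],0],
    [0.5,[0.123,0.172,0.04],0],
  ],
)

```text
clock: 7.6
position: [0.623, -0.2174, 0.1059]
tcp_rot: [-3.14, 0.001, 0.386]
force: [-0.2, 0.5, 0.7]
gripper_width: 0.0462
grasp_force: 0.0
```

Call:
step_arm(
  commands=[
    [0.5,[0,0,0],0],
    [0.5,[0,0,0],0],
    [0.5,[0,0,0],0],
  ],
)

```text
clock: 7.9
position: [0.6217, -0.2161, 0.1088]
tcp_rot: [-3.141, 0.0, 0.386]
force: [-0.5, -0.7, 0.4]
gripper_width: 0.0459
grasp_force: 0.0
```

```bash
python3 w.py lidL; python3 t.py .6245 -.2185 .023
```

```text
lidL (array([ 0.625 , -0.2191]), 'd 74.7 (want 76) rms 0.16', 33)
t 7.95 pos [ 0.622  -0.2162  0.1098] shift mm [ 1.4  3.  86.8] F [-0.5  0.1  0. ] w 0.0461
```

Call:
step_arm(
  commands=[
    [0.5,[0.002,0.0025,0.04],0],
    [0.5,[0.002,0.0025,0.07],0],
    [0.5,[0.002,0.0025,0.087],0],
    [0.5,[0.002,0.0025,0.087],0],
    [0.5,[0.002,0.0025,0.087],0],
  ],
)

```text
clock: 8.45
position: [0.6258, -0.2186, 0.0234]
tcp_rot: [3.14, -0.001, 0.386]
force: [1.7, 0.6, -0.0]
gripper_width: 0.0464
grasp_force: 0.0
```

Call:
step_arm(
  commands=[
    [0,[0,0,0],0],
    [0,[0,0,0],0],
    [0,[0,0,0],0],
    [0,[0,0,0],0],
    [0,[0,0,0],0],
  ],
)

```text
clock: 8.95
position: [0.6257, -0.2186, 0.0227]
tcp_rot: [3.141, -0.001, 0.386]
force: [-1.5, 0.8, 5.2]
gripper_width: 0.0212
grasp_force: 20.0
```

Call:
step_arm(
  commands=[
    [0,[0,0,-0.02],0],
    [0,[0,0,-0.05],0],
    [0,[0,0,-0.09],0],
    [0,[0,0,-0.1],0],
    [0,[0,0,-0.1],0],
  ],
)

```text
clock: 9.45
position: [0.6263, -0.219, 0.1235]
tcp_rot: [3.138, -0.002, 0.386]
force: [0.2, 0.3, -0.7]
gripper_width: 0.0209
grasp_force: 20.0
```

```bash
python3 t.py .39 .26 .12; python3 held.py lidL lidM .023 
```

```text
t 9.45 pos [ 0.6263 -0.219   0.1235] shift mm [ -38.7 -532.7    1.7] F [ 0.2  0.3 -0.7] w 0.0209
(array([ 0.6262, -0.2208]), 'd 74.5 (want 76) rms 0.11', 29) NoneTraceback (most recent call last):
  File "held.py", line 9, in <module>
    print('lid off tool mm',(R.T@np.r_[L[0]-p[:2],0]*1000).round(1), 'jar off tool mm',(R.T@np.r_[J[0]-p[:2],0]*1000).round(1),'tcp z',p[2].round(4))
                                                                                                  ~^^^
TypeError: 'NoneType' object is not subscriptable
```

Call:
step_arm(
  commands=[
    [0,[-0.004,-0.04,0],0],
    [0,[-0.008,-0.085,0],0],
    [0,[-0.012,-0.13,0],0],
    [0,[-0.016,-0.175,0],0],
    [0,[-0.02,-0.22,0],0],
  ],
)

```text
clock: 10.0
position: [0.5207, -0.0201, 0.1185]
tcp_rot: [-3.138, 0.004, 0.385]
force: [0.7, -0.1, -1.4]
gripper_width: 0.0211
grasp_force: 20.0
```

Call:
step_arm(
  commands=[
    [0,[-0.004,-0.045,0],0],
    [0,[-0.008,-0.09,0],0],
    [0,[-0.012,-0.135,0],0],
    [0,[-0.016,-0.18,0],0],
    [0,[-0.02,-0.22,0],0],
  ],
)

```text
clock: 10.5
position: [0.4193, 0.1756, 0.1189]
tcp_rot: [-3.14, 0.005, 0.386]
force: [0.2, -0.1, -0.2]
gripper_width: 0.0213
grasp_force: 20.0
```

Call:
step_arm(
  commands=[
    [0,[-0.001,-0.045,0],0],
    [0,[-0.003,-0.087,0],0],
    [0,[-0.003,-0.087,0],0],
    [0,[-0.003,-0.087,0],0],
    [0,[-0.003,-0.087,0],0],
  ],
)

```text
clock: 11.0
position: [0.3865, 0.2527, 0.1203]
tcp_rot: [3.141, 0.002, 0.385]
force: [-0.7, -0.7, -0.8]
gripper_width: 0.0211
grasp_force: 20.0
```

```bash
python3 held.py lidL jarL .023 w5.png
```

```text
(array([0.3832, 0.2539]), 'd 82.5 (want 76) rms 1.27', 29) (array([0.4656, 0.2863]), 'd 72.3 (want 74) rms 0.09', 39)
lid off tool mm [-2.6 -2.4  0. ] jar off tool mm [85.9 -1.5 -0.2] tcp z 0.1203
```

View pics/w5.png

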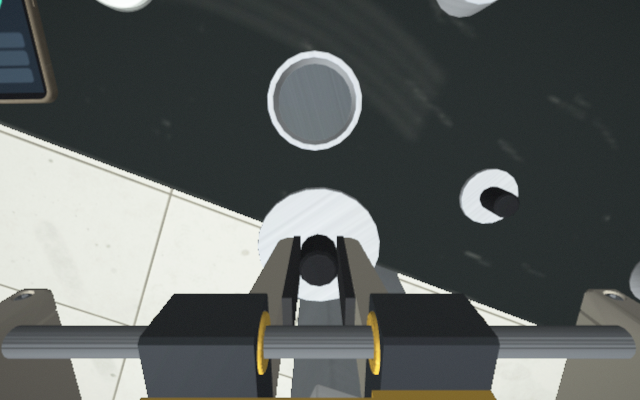

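The large jar is at (314,101) and the lid is held at (319,245). The shift is x +87 mm, y -3 mm, then down to TCP z of about 0.0487.

Call:
step_arm(
  commands=[
    [0,[0.04,-0.002,0],0],
    [0,[0.075,-0.003,0.01],0],
    [0,[0.087,-0.003,0.02],0],
    [0,[0.087,-0.003,0.025],0],
    [0,[0.087,-0.003,0.035],0],
  ],
)

```text
clock: 11.55
position: [0.4667, 0.2883, 0.0863]
tcp_rot: [3.141, 0.0, 0.384]
force: [0.3, -0.3, -0.0]
gripper_width: 0.0211
grasp_force: 20.0
```

Call:
step_arm(
  commands=[
    [0,[0,0,0.012],0],
    [0,[0,0,0.024],0],
    [0,[0,0,0.032],0],
    [0,[0,0,0.036],0],
    [0,[0,0,0.036],0],
  ],
)

```text
clock: 12.05
position: [0.4658, 0.2891, 0.0499]
tcp_rot: [-3.142, 0.001, 0.386]
force: [-0.5, 0.4, -0.6]
gripper_width: 0.0214
grasp_force: 20.0
```

Call:
step_arm(
  commands=[
    [0,[0,0,0.002],0],
    [0,[0,0,0.002],0],
    [0.5,[0,0,0.002],0],
    [0.5,[0,0,0.002],0],
    [0.5,[0,0,0.002],0],
  ],
)

```text
clock: 12.55
position: [0.4667, 0.2894, 0.0489]
tcp_rot: [3.142, -0.001, 0.386]
force: [-0.4, -0.2, 0.9]
gripper_width: 0.043
grasp_force: 0.0
```

Call:
step_arm(
  commands=[
    [0.5,[0,0,0],0],
    [0.5,[0,0,-0.02],0],
    [0.5,[0,0,-0.06],0],
    [0.5,[0,0,-0.08],0],
    [0.5,[0,0,-0.08],0],
  ],
)

```text
clock: 13.05
position: [0.469, 0.2902, 0.1324]
tcp_rot: [3.141, -0.008, 0.386]
force: [0.3, 1.0, -1.1]
gripper_width: 0.0461
grasp_force: 0.0
```

```bash
python3 chk.py lidL .4656 .2863; python3 t.py .4506 .1077 .11
```

```text
(array([0.4663, 0.2877]), 'd 75.1 (want 76) rms 0.14', 41)
t 13.1 pos [0.4675 0.2897 0.13  ] shift mm [-84.2 162.2  19.7] F [-0.4 -0.3 -0.2] w 0.0463
```

The large lid is seated, 1.5 mm off centre. The small lid is next.

Call:
step_arm(
  commands=[
    [0.5,[-0.02,0.04,0],0],
    [0.5,[-0.04,0.08,0],0],
    [0.5,[-0.06,0.12,0],0],
    [0.5,[-0.083,0.161,0.01],0],
    [0.5,[-0.083,0.161,0.02],0],
  ],
)

```text
clock: 13.6
position: [0.4487, 0.1047, 0.1066]
tcp_rot: [3.141, 0.003, 0.38]
force: [0.4, 0.2, -0.1]
gripper_width: 0.0461
grasp_force: 0.0
```

Call:
step_arm(
  commands=[
    [0.5,[0,0,0],0],
    [0.5,[0,0,0],0],
    [0.5,[0,0,0],0],
  ],
)

```text
clock: 13.9
position: [0.4501, 0.1101, 0.1085]
tcp_rot: [-3.141, 0.0, 0.388]
force: [-0.8, -0.5, 0.1]
gripper_width: 0.046
grasp_force: 0.0
```

```bash
python3 held.py lidS lidS .11; python3 w.py lidS; python3 t.py .4506 .1077 .023
```

```text
(array([0.4498, 0.1084]), 'd 51.6 (want 52) rms 0.12', 30) (array([0.4498, 0.1084]), 'd 51.6 (want 52) rms 0.12', 30)
lid off tool mm [-0.9  1.4 -0. ] jar off tool mm [-0.9  1.4 -0. ] tcp z 0.1085
lidS (array([0.4502, 0.1085]), 'd 51.3 (want 52) rms 0.10', 35)
t 14.0 pos [0.4504 0.1099 0.1089] shift mm [-0.7  2.1 85.9] F [ 0.6 -0.5  0.7] w 0.0462
```

Already centred, allowing for the camera's 1.4 mm y bias.

Call:
step_arm(
  commands=[
    [0.5,[0,0,0.04],0],
    [0.5,[0,0,0.07],0],
    [0.5,[0,0,0.086],0],
    [0.5,[0,0,0.086],0],
    [0.5,[0,0,0.086],0],
  ],
)

```text
clock: 14.5
position: [0.4506, 0.1093, 0.0232]
tcp_rot: [3.141, -0.001, 0.387]
force: [0.4, 0.2, 0.3]
gripper_width: 0.0458
grasp_force: 0.0
```

Call:
step_arm(
  commands=[
    [0,[0,0,0],0],
    [0,[0,0,0],0],
    [0,[0,0,0],0],
    [0,[0,0,0],0],
    [0,[0,0,0],0],
  ],
)

```text
clock: 15.0
position: [0.4508, 0.1089, 0.0233]
tcp_rot: [3.141, -0.001, 0.386]
force: [-0.1, 0.7, 2.9]
gripper_width: 0.0212
grasp_force: 20.0
```

Call:
step_arm(
  commands=[
    [0,[0,0,-0.02],0],
    [0,[0,0,-0.05],0],
    [0,[0,0,-0.09],0],
    [0,[0,0,-0.1],0],
    [0,[0,0,-0.1],0],
  ],
)

```text
clock: 15.5
position: [0.4514, 0.1088, 0.1241]
tcp_rot: [3.14, -0.004, 0.386]
force: [-0.4, 0.0, -0.6]
gripper_width: 0.0208
grasp_force: 20.0
```

```bash
python3 held.py lidS jarS .023; python3 t.py .516 .178 .12
```

```text
(array([0.452 , 0.1079]), 'd 49.8 (want 52) rms 4.58', 19) (array([0.5917, 0.2098]), 'd 45.8 (want 50) rms 0.37', 16)
lid off tool mm [0.2 1.1 0. ] jar off tool mm [168.  -40.8   0.5] tcp z 0.1241
t 15.55 pos [0.45   0.1089 0.1223] shift mm [ 87.2 -39.2   2.3] F [ 0.  -0.7 -1.3] w 0.0208
```

Call:
step_arm(
  commands=[
    [0,[0.043,-0.02,0],0],
    [0,[0.087,-0.039,0],0],
    [0,[0.087,-0.039,0],0],
    [0,[0.087,-0.039,0],0],
    [0,[0.087,-0.039,0],0],
  ],
)

```text
clock: 16.05
position: [0.5144, 0.1772, 0.1209]
tcp_rot: [-3.141, 0.003, 0.386]
force: [-0.2, 0.4, -0.3]
gripper_width: 0.0212
grasp_force: 20.0
```

```bash
python3 held.py lidS jarS .023 w6.png
```

```text
(array([0.5151, 0.1763]), 'd 49.7 (want 52) rms 4.83', 17) (array([0.5946, 0.2108]), 'd 48.5 (want 50) rms 0.11', 31)
lid off tool mm [ 0.3  1.1 -0. ] jar off tool mm [87.  -1.  -0.3] tcp z 0.1209
```

View pics/w6.png

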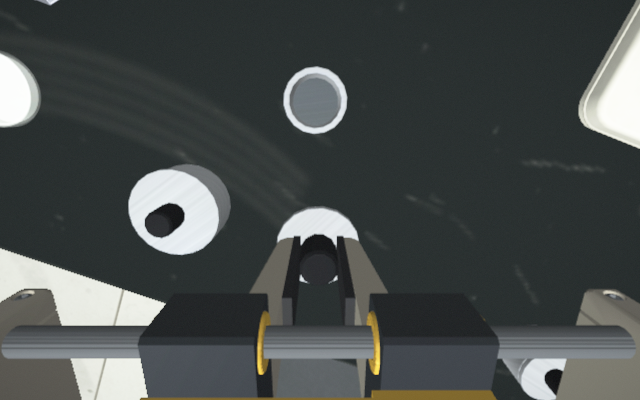

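The small jar is at (315,100), the held lid at (318,245), and the large jar is closed at (180,210). The shift is x +87 mm, y -2.3 mm.

Call:
step_arm(
  commands=[
    [0,[0.04,-0.002,0],0],
    [0,[0.075,-0.0023,0.01],0],
    [0,[0.087,-0.0023,0.02],0],
    [0,[0.087,-0.0023,0.025],0],
    [0,[0.087,-0.0023,0.035],0],
  ],
)

```text
clock: 16.6
position: [0.5954, 0.212, 0.0878]
tcp_rot: [3.141, -0.0, 0.385]
force: [0.2, -0.0, 0.0]
gripper_width: 0.0209
grasp_force: 20.0
```

Call:
step_arm(
  commands=[
    [0,[0,0,0.012],0],
    [0,[0,0,0.024],0],
    [0,[0,0,0.032],0],
    [0,[0,0,0.036],0],
    [0,[0,0,0.036],0],
  ],
)

```text
clock: 17.1
position: [0.5952, 0.2125, 0.0508]
tcp_rot: [-3.141, 0.001, 0.386]
force: [0.0, -0.2, -0.5]
gripper_width: 0.0211
grasp_force: 20.0
```

Call:
step_arm(
  commands=[
    [0,[0,0,0.002],0],
    [0,[0,0,0.002],0],
    [0.5,[0,0,0.002],0],
    [0.5,[0,0,0.002],0],
    [0.5,[0,0,0.002],0],
  ],
)

```text
clock: 17.6
position: [0.596, 0.2127, 0.05]
tcp_rot: [3.141, -0.001, 0.386]
force: [-0.2, 0.1, 0.2]
gripper_width: 0.043
grasp_force: 0.0
```

Call:
step_arm(
  commands=[
    [0.5,[0,0,0],0],
    [0.5,[0,0,-0.02],0],
    [0.5,[0,0,-0.06],0],
    [0.5,[0,0,-0.1],0],
    [0.5,[0,0,-0.14],0],
  ],
)

```text
clock: 18.1
position: [0.5955, 0.2126, 0.1911]
tcp_rot: [-3.142, 0.0, 0.386]
force: [-0.1, 0.5, 1.3]
gripper_width: 0.0463
grasp_force: 0.0
```

Call:
step_arm(
  commands=[
    [0.5,[0,0.04,0],0],
    [0.5,[0,0.08,0],0],
    [0.5,[0,0.1,0],0],
    [0.5,[0,0.1,0],0],
    [0.5,[0,0.1,0],0],
  ],
)

```text
clock: 18.6
position: [0.633, 0.1205, 0.1891]
tcp_rot: [-3.14, 0.001, 0.385]
force: [-0.7, 0.6, -0.7]
gripper_width: 0.0458
grasp_force: 0.0
```

```bash
python3 chk.py lidS .5946 .2108; python3 chk.py lidL .4656 .2863
python3 -c "
from h import *
c=cam('side'); f=c['frame'][140:320,240:420,::-1]; cv2.imwrite('pics/s2.png',cv2.resize(f,None,fx=3.3,fy=3.3))"
```

```text
(array([0.5958, 0.211 ]), 'd 50.5 (want 52) rms 0.08', 28)
(array([0.4672, 0.287 ]), 'd 74.4 (want 76) rms 0.18', 32)
```

View pics/s2.png

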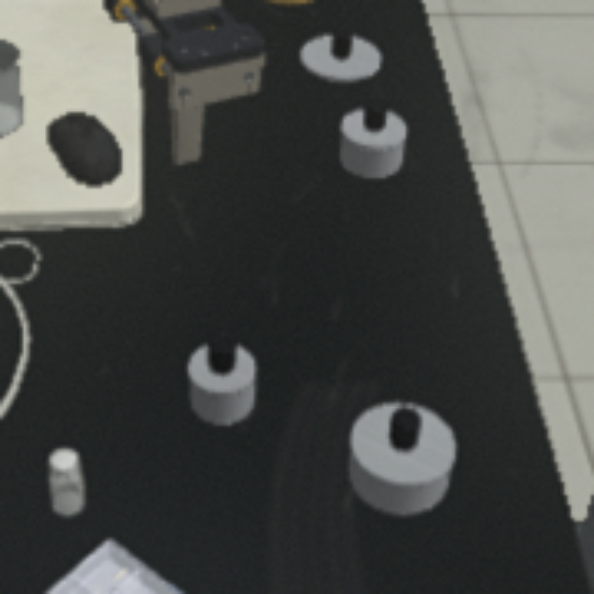

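All three jars are closed with level flanges, at (222,385), (403,460) and (374,142). The spare lid and the vial are undisturbed and the gripper is clear, so I'm handing in.

```bash
python3 -c "
from plant import ctrl
print(ctrl.hand_in())"
```

```text
the job is handed in; nothing more can be done
None
```

All three grinding jars are closed with their own lids, measured within about 2 mm of centre and flat on the rims in the last pictures; the job was handed in at about 19 s with no verdict returned.

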